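# Put the toast rack back together

## Robot

A 6-joint arm with a two-finger parallel gripper is mounted at the origin on the work surface. World frame = base frame: x ahead of the robot, y to its left, z up, the work surface at z = 0. Lengths are in m, angles in degrees, forces in N, time in s.
With the tool pointing down it reaches from about 0.325 to 0.775 m from the base axis. Payload 9.3 kg.
Tool frame: the origin (TCP) lies between the finger pads; the fingertips stand bot.nose_length ahead of it and the grasp point (between the pads) is the TCP (bot.nose_length is the distance from the TCP to the fingertips, in m); z points along the fingers, y is the line along which they close (so a half turn about z gives the same grasp; the last joint's range is limited). The gripper opens to 85 mm and grips with 20 to 120 N. Pads are 22 mm wide; open, the fingers measure 114 mm over their backs; the gripper's body (76 mm by 85 mm) begins 54 mm behind the grasp point. The pads swing forward as they close: fully open they stand 13 mm farther back than shut.
Start: joints at [-74.748, 14.817, 1.232, 76.415, 0, 81.257], TCP at [0.224, -0.502, 0.25] pointing down, gripper open.
Joint ranges: [-174.27, 174.27], [-52.1, 104.24], [-59.71, 78.15], [-110.17, 111.67], [-87.03, 83.33], [-180, 180]. Speed limits (degrees/s): [127.2, 127.2, 159.86, 180, 180, 180].

## Interface

Orientations are given as a 3x3 rotation matrix whose columns are the frame's x, y, z axes.
In Python, from station import bot gives the robot as it stands.
- The arm moves only by the tool arm_command, never from a script. Its argument "deltas" is a list of rows, each an object with "delta_pos": the shift along the world's x, y, z in mm, a list of three; "angular": the turn, a rotation vector about the world's x, y, z in degrees, a list of three; "jaw": the opening, from -1 (shut) to 1 (fully open). A call has 1 to 12 rows; each row is the pose to reach, as a shift and turn from the pose commanded when the call began; what a row does not reach only later rows make up. A row lasts 1/8 s, in which the tool goes at most 62.5 mm and 10.7 degrees, less where a joint would pass 70% of its speed; a pose out of reach is approached as far as the arm can. A call with a gripper value outside its range is refused whole. The fingers move at their own pace and stop on an object; "newtons" is the grip in N (left out, the last holds). Time passes only in rows, so rows that repeat a pose let the fingers close. It gives the time, the measured TCP pose, the force, the opening and the grip force at its end, in the units of the state.
- bot.read_state(): the state, without advancing time (a new reading comes with each control period).
- bot.capture(name): name is "side" or "top"; returns a dict with "frame" (480x640x3 uint8, red, green, blue), "range_z" (480x640 float32, m along the optical axis (not along the pixel's ray), 0 where there is no reading), "fovy" (degrees; the focal length in pixels is half the picture's height over the tangent of half this angle, whatever the lens; pixels are square), "cx", "cy" (the principal point, pixels), "T" (4x4, takes a point from camera to world coordinates). Camera axes: x right, y down, z forward; pixel columns grow to the right and rows downward; lengths in m; the calibration is good to about 2 mm. A picture is of the moment at which its call begins.
- bot.close_job(): hands the job in; it is judged then, once.
The state is a dict: "t": time; "q": joint angles; "qd": joint speeds; "joint_torque": joint torques, N m; "position": TCP position; "tcp_rot": TCP orientation; "ft_force": force on the tool from outside, world axes, zero at the start; "ft_torque": the same for the moment, N m; "grip_width": finger opening in m; "finger_force": force on a finger pad.
Only numpy, scipy, OpenCV 4.12 (cv2) and the standard library are available. Lean on these libraries where they do the work, as an engineer would, in place of code of your own. Each camera call takes 0.05 s, during which the arm holds its last target. There are 200 camera calls.

## Task

Put the washed toast rack back together: set the loose cream divider down over the two steel pins on the rack's base so that its foot lies flat, then thread the wooden-handled rod through the holes of both end panels and the divider, from either end, until the handle meets the rack, and let go. Leave the other things on the counter where they are.

Things in the scene. Friction and masses are not known exactly. Their poses are not given: they have to be found in the camera images.
- rack: Fixed cream ceramic toast rack; origin under its base centre at counter level, z up. Base 100 (x) x 130 (y) x 12 mm high. Two end panels 84 mm wide (x), 10 mm thick, centred at y = +44 and -44 mm, tops at 86 mm; each has a 14 mm round hole along y at x = 0, 70 mm above the counter. Two steel pins, 8 mm thick with tapered tips, rise 15 mm from the base top at (x, y) = (28, 15) and (-28, -15) mm.
- rack_seat (a point): Point on top of the rack's base at its centre (12 mm above the counter), between the pins, axes as the rack's: the centre of the divider's foot belongs here.
- divider_tab (a point): Loose cream ceramic divider, about 0.16 kg, upright on its foot. This point: middle of its grip tab, 100 mm above the foot's underside; z up, y across its thickness. Tab 40 mm wide (x), 10 mm thick, from 76 to 120 mm above the underside; panel below it 80 mm wide, 10 mm thick, with a 14 mm round hole along y at x = 0, 58 mm above the underside.
- divider_foot (a point): Centre of the underside of the divider's foot, axes as the divider's. Foot 80 (x) x 52 (y) x 8 mm thick with two 11 mm through holes at (28, 15) and (-28, -15) mm that fit over the rack's pins; half a turn about z fits equally. Seated flat, its panel hole is in line with the end panels' holes and its tab stands above them.
- rod_handle (a point): Loose carrying rod, about 0.08 kg. This point: centre of its dark wooden handle, 50 mm long (x), 16 x 16 mm. From the handle's end a steel rod, 10 mm thick with a round end, runs 125 mm along +x (x points from handle to tip). Starts level on its rest, axis 31 mm above the counter. Balances about 53 mm from the handle's centre towards the tip.
- rod_tip (a point): Tip of the steel rod, 150 mm along x from the handle's centre. With the handle against an end panel it stands 27 mm out of the far panel.
- rest: Wooden rest for the rod, fixed, origin under its centre, z up: strip 120 (x) x 56 (y) x 8 mm with two posts 38 mm high, 40 mm wide (y), at x = +46 and -46 mm, with open-topped notches 13 mm wide, floor at 26 mm. The rod lies along x in the notches, handle beyond the -x end, handle centre at about x = -85 mm.
- butter_dish: Bystander: glass butter dish with glass cover, 170 x 110 mm, 71 mm high, origin under its centre.
- jam_jar: Bystander: amber glass jar, 68 mm in diameter, 95 mm high, origin under its centre.
- mug: Bystander: mug, 80 mm in diameter, 90 mm high, origin under its centre.
- crumb_tray: Bystander: black plastic crumb tray 130 x 220 x 16 mm, origin under its centre.
- spreader_a: Bystander: steel butter spreader 170 mm long, up to 20 mm wide and 6 mm thick, flat on the counter, origin near its middle.
- spreader_b: Bystander: second steel butter spreader, the same.
Not all that is in view belongs to the job. What is shaped like the part that bears divider_tab but red is not meant. There is more than one size of the part that bears rod_handle; the job needs the smaller.

How it is judged:
By the outcome, as a careful person would: the job done as asked, in the order asked, and still so for the second after the job is handed in, with the robot touching nothing.
It also fails if it takes over 67 s, if anything falls off the work surface, if the arm or the gripper's body presses on something with over 40 N, if the wrist force passes 120 N, or if a joint passes its speed limit or range.

## Working session

There is one attempt and no reset: what is moved stays moved. The work goes in short steps, Python scripts to look and compute and a tool call to move; the robot and the scene stay as the last step left them, time stands still between calls to the robot, and variables do not carry over. Pictures are saved under pics/ and viewed, at most 10 in all, crops included, and the job is handed in when it is done.

Besides the shell and the picture viewer there is one more tool, called after "Request:" as name([rows], argument=value, ...), one row to a line, values as JSON. arm_command: Moves the arm, as the interface text tells. Its arguments: {"type":"object","properties":{"deltas":{"type":"array"},"newtons":{"type":"number"}},"required":["deltas"]}

```bash
mkdir -p pics; python3 - <<'E'
from station import bot
import cv2,numpy as np
print(bot.nose_length, bot.read_state())
for n in("side","top"):
    c=bot.capture(n); np.savez(f"{n}0.npz",**c)
    cv2.imwrite(f"pics/{n}0.png",c["frame"][:,:,::-1]); print(n,c["fovy"],c["cx"],c["cy"],c["T"].round(3).tolist())
E
```

```text
0.019 {'t': 0.0, 'q': array([-7.47473841e+01,  1.48483598e+01,  1.18941264e+00,  7.64158019e+01,
        9.86993249e-04,  8.12578074e+01]), 'qd': array([ 0.02602132, -0.01606062, -0.01224597, -0.03111487, -0.05576211,
        0.09779662]), 'joint_torque': array([ 5.03906376e-04, -5.55639553e+01,  3.44527352e+01,  1.35920758e-02,
       -2.48063052e-04, -1.66873951e-05]), 'position': array([ 0.2235997 , -0.50220883,  0.24968656]), 'tcp_rot': array([[ 9.13582348e-01,  4.06653644e-01, -3.26592854e-04],
       [ 4.06653719e-01, -9.13581500e-01,  1.26319367e-03],
       [ 2.15313119e-04, -1.28684164e-03, -9.99999149e-01]]), 'ft_force': array([ 0.11737839,  0.56539169, -0.38459599]), 'ft_torque': array([-0.01848188, -0.01972158, -0.01020242]), 'finger_force': 0.0, 'grip_width': 0.08525628941428247}
side 47.62058161021221 317.5006983384462 237.4825930164005 [[-0.933, -0.26, 0.25, 0.145], [-0.36, 0.7, -0.616, 0.815], [-0.015, -0.665, -0.747, 1.09], [0.0, 0.0, 0.0, 1.0]]
top 43.805786430080865 326.3991001687448 235.68253535620937 [[-0.009, -0.997, 0.08, 0.371], [-1.0, 0.009, 0.002, -0.012], [-0.002, -0.08, -0.997, 1.459], [0.0, 0.0, 0.0, 1.0]]
```

View pics/top0.png

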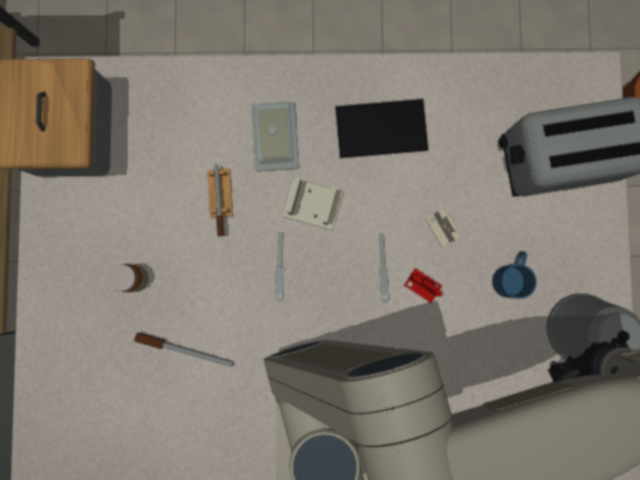

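View pics/side0.png

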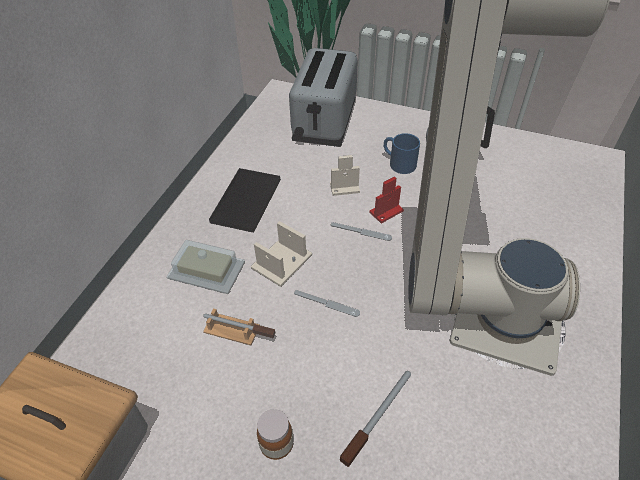

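The top view shows the rack at about (313,203), the rod on its rest with the handle at (221,226) and the tip at (217,167), and the cream divider at (443,228). The red decoy is at (424,285) and the larger rod at (150,340).

```bash
cat > h.py <<'E'
import numpy as np,cv2
def cloud(c):
    f=240/np.tan(np.radians(c["fovy"]/2)); v,u=np.mgrid[:480,:640]; d=c["range_z"]
    p=np.stack([(u-c["cx"])/f*d,(v-c["cy"])/f*d,d],-1); T=c["T"]
    w=p@T[:3,:3].T+T[:3,3]; w[d<=0]=np.nan
    return w
def pca(P):
    m=P.mean(0); r=cv2.minAreaRect((P[:,:2]*1000).astype(np.float32)); 
    e,V=np.linalg.eigh(np.cov((P-m)[:,:2].T)); a=np.degrees(np.arctan2(V[1,1],V[0,1]))
    return f"n={len(P)} mean={(m*1000).round(1)} long-axis={a:.1f} rect c={np.round(r[0],1)} size={np.round(r[1],1)} ang={r[2]:.1f}"
E
python3 - <<'E'
import numpy as np
from h import *
for n in("top","side"):
    c=np.load(n+"0.npz"); w=cloud(c); img=c["frame"].astype(int); z=w[...,2]
    hsv=cv2.cvtColor(c["frame"],cv2.COLOR_RGB2HSV)
    B=dict(top=dict(div=(415,205,470,252),rack=(275,170,350,235),rod=(195,155,245,245)),side=dict(div=(322,150,366,198),rack=(245,220,318,286),rod=(195,300,285,350)))[n]
    tz=np.nanmedian(z); print(n,"counter z",tz)
    for k,(a,b,cc,d) in B.items():
        m=np.zeros(z.shape,bool); m[b:d,a:cc]=1
        for lo,hi in dict(div=[(.005,.016),(.02,.07),(.085,.115),(.116,.13)],rack=[(.006,.018),(.03,.083),(.083,.095)],rod=[(.006,.012),(.025,.05)])[k]:
            s=m&(z>lo)&(z<hi)
            if s.sum()>5: print(k,lo,hi,pca(w[s]))
        if k=="rod":
            s=m&(z>.025)&(z<.06)&(hsv[...,1]>90)&(hsv[...,2]<110); 
            if s.sum()>5: print("handle",pca(w[s]))
            s=m&(z>.027)&(z<.06)&(hsv[...,1]<70)
            if s.sum()>5: print("steel",pca(w[s]))
E
```

```text
top counter z 0.0005909422655643315
div 0.005 0.016 n=396 mean=[ 500.3 -286.     8.3] long-axis=-138.5 rect c=[ 503.9 -292.6] size=[133.3 113. ] ang=89.5
div 0.02 0.07 n=148 mean=[ 503.5 -290.    45.8] long-axis=-151.1 rect c=[ 505.2 -291.8] size=[79.1  8. ] ang=29.6
div 0.085 0.115 n=58 mean=[ 504.7 -289.8  102.3] long-axis=-152.6 rect c=[ 505.2 -291. ] size=[38.9 11.3] ang=16.9
div 0.116 0.13 n=64 mean=[ 505.6 -293.7  119.5] long-axis=-150.0 rect c=[ 505.8 -292.7] size=[39.4 10.9] ang=31.0
rack 0.006 0.018 n=1652 mean=[564.6  22.9  11.6] long-axis=84.2 rect c=[571.1  28.1] size=[174.5 158.5] ang=89.6
rack 0.03 0.083 n=175 mean=[568.9  35.2  65.8] long-axis=72.0 rect c=[567.2  24. ] size=[98.  84.6] ang=73.8
rack 0.083 0.095 n=254 mean=[565.9  24.1  86.6] long-axis=73.9 rect c=[567.5  24.1] size=[98.2 83.8] ang=73.9
rod 0.006 0.012 n=515 mean=[594.2 247.6   8.3] long-axis=-179.7 rect c=[579.3 251.3] size=[219.9 120.6] ang=0.5
rod 0.025 0.05 n=474 mean=[570.5 249.   35.7] long-axis=-175.9 rect c=[575.2 249.7] size=[173.6  40.2] ang=3.8
handle n=122 mean=[522.5 244.5  38. ] long-axis=
[... 723 characters left out ...]
 c=[5.83e+02 4.00e-01] size=[195.1 224.5] ang=21.1
rack 0.03 0.083 n=754 mean=[563.5  31.3  57.8] long-axis=73.7 rect c=[565.9  26.9] size=[104.3  88.9] ang=73.2
rack 0.083 0.095 n=229 mean=[566.8  29.9  86.1] long-axis=74.3 rect c=[566.2  27.6] size=[101.2  84.6] ang=73.6
rod 0.006 0.012 n=568 mean=[593.6 259.9   8.4] long-axis=-173.2 rect c=[581.6 233.6] size=[195.6 132.8] ang=22.1
rod 0.025 0.05 n=554 mean=[566.4 254.1  35.5] long-axis=-176.5 rect c=[573.5 253.7] size=[174.8  42.5] ang=2.1
handle n=22 mean=[519.7 246.3  38.8] long-axis=-172.6 rect c=[519.2 247.5] size=[23.7 58.2] ang=83.2
steel n=290 mean=[577.2 255.4  34.4] long-axis=-177.8 rect c=[574.4 247.5] size=[174.4  40.6] ang=6.3
```

Request:
arm_command([
  {"delta_pos":[47,35,0],"angular":[0,0,1],"jaw":0.3},
  {"delta_pos":[94,70,0],"angular":[0,0,2],"jaw":0.3},
  {"delta_pos":[141,106,0],"angular":[0,0,3],"jaw":0.3},
  {"delta_pos":[188,141,0],"angular":[0,0,4],"jaw":0.3},
  {"delta_pos":[235,176,0],"angular":[0,0,5],"jaw":0.3},
  {"delta_pos":[281.5,211.7,0],"angular":[0,0,5.7],"jaw":0.3},
  {"delta_pos":[281.5,211.7,0],"angular":[0,0,5.7],"jaw":0.3},
  {"delta_pos":[281.5,211.7,-50],"angular":[0,0,5.7],"jaw":0.3},
  {"delta_pos":[281.5,211.7,-90],"angular":[0,0,5.7],"jaw":0.3},
  {"delta_pos":[281.5,211.7,-120],"angular":[0,0,5.7],"jaw":0.3},
  {"delta_pos":[281.5,211.7,-142],"angular":[0,0,5.7],"jaw":0.3},
  {"delta_pos":[281.5,211.7,-142],"angular":[0,0,5.7],"jaw":0.3},
], newtons=50)

```text
t: 1.6
position: [0.5037, -0.2908, 0.1067]
tcp_rot: [[0.869, 0.494, -0.003], [0.494, -0.869, 0.002], [-0.002, -0.003, -1.0]]
ft_force: [-0.4, -0.7, 0.1]
grip_width: 0.0554
finger_force: 0.0
```

Request:
arm_command([
  {"delta_pos":[0,0,0],"angular":[0,0,0],"jaw":-1},
  {"delta_pos":[0,0,0],"angular":[0,0,0],"jaw":-1},
  {"delta_pos":[0,0,0],"angular":[0,0,0],"jaw":-1},
  {"delta_pos":[0,0,0],"angular":[0,0,0],"jaw":-1},
  {"delta_pos":[0,0,0],"angular":[0,0,0],"jaw":-1},
  {"delta_pos":[0,0,0],"angular":[0,0,0],"jaw":-1},
  {"delta_pos":[0,0,15],"angular":[0,0,0],"jaw":-1},
  {"delta_pos":[0,0,40],"angular":[0,0,0],"jaw":-1},
  {"delta_pos":[0,0,80],"angular":[0,0,0],"jaw":-1},
  {"delta_pos":[0,0,120],"angular":[0,0,0],"jaw":-1},
  {"delta_pos":[0,0,120],"angular":[0,0,0],"jaw":-1},
])

```text
t: 2.98
position: [0.506, -0.2913, 0.2321]
tcp_rot: [[0.869, 0.495, 0.005], [0.496, -0.869, -0.003], [0.002, 0.005, -1.0]]
ft_force: [0.0, 0.2, -1.9]
grip_width: 0.0089
finger_force: 52.1
```

Request:
arm_command([
  {"delta_pos":[3,15,0],"angular":[0,0,10.5],"jaw":-1},
  {"delta_pos":[8,40,0],"angular":[0,0,21],"jaw":-1},
  {"delta_pos":[14,70,0],"angular":[0,0,31.5],"jaw":-1},
  {"delta_pos":[20,100,0],"angular":[0,0,42],"jaw":-1},
  {"delta_pos":[27,135,0],"angular":[0,0,52.5],"jaw":-1},
  {"delta_pos":[34,170,0],"angular":[0,0,63],"jaw":-1},
  {"delta_pos":[41,205,0],"angular":[0,0,73.5],"jaw":-1},
  {"delta_pos":[48,240,0],"angular":[0,0,84],"jaw":-1},
  {"delta_pos":[54,270,0],"angular":[0,0,94.5],"jaw":-1},
  {"delta_pos":[58,295,0],"angular":[0,0,105],"jaw":-1},
  {"delta_pos":[61,310,0],"angular":[0,0,115.5],"jaw":-1},
  {"delta_pos":[62,316,0],"angular":[0,0,126],"jaw":-1},
])

```text
t: 4.47
position: [0.5667, 0.0264, 0.2274]
tcp_rot: [[-0.914, 0.405, -0.002], [0.405, 0.914, 0.0], [0.002, -0.001, -1.0]]
ft_force: [-0.4, -0.9, -1.7]
grip_width: 0.0093
finger_force: 52.0
```

Request:
arm_command([
  {"delta_pos":[0,0,0],"angular":[0,0,8.3],"jaw":-1},
  {"delta_pos":[0,0,-10],"angular":[0,0,8.3],"jaw":-1},
  {"delta_pos":[0,0,-10],"angular":[0,0,8.3],"jaw":-1},
  {"delta_pos":[0,0,-10],"angular":[0,0,8.3],"jaw":-1},
])

```text
t: 4.97
position: [0.567, 0.0251, 0.218]
tcp_rot: [[-0.961, 0.278, -0.001], [0.278, 0.961, 0.0], [0.001, -0.0, -1.0]]
ft_force: [-0.6, -0.6, -2.4]
grip_width: 0.0092
finger_force: 51.9
```

```bash
python3 - <<'E'
from station import bot
from h import *
for n in("side","top"):
    c=bot.capture(n); np.savez(f"{n}1.npz",**c)
s=bot.read_state(); print(s["position"],s["tcp_rot"].round(4).tolist())
I=[np.load(n+"1.npz")["frame"][:,:,::-1] for n in("top","side")]
cv2.imwrite("pics/b.png",np.hstack([cv2.resize(I[0][130:280,230:400],None,fx=2.35,fy=2.35),cv2.resize(I[1][130:290,220:390],None,fx=2.35,fy=2.35)[:352]]))
E
```

```text
[0.56719363 0.02512262 0.21833903] [[-0.9609, 0.2769, 0.0001], [0.2769, 0.9609, 0.0], [-0.0001, 0.0, -1.0]]
```

View pics/b.png

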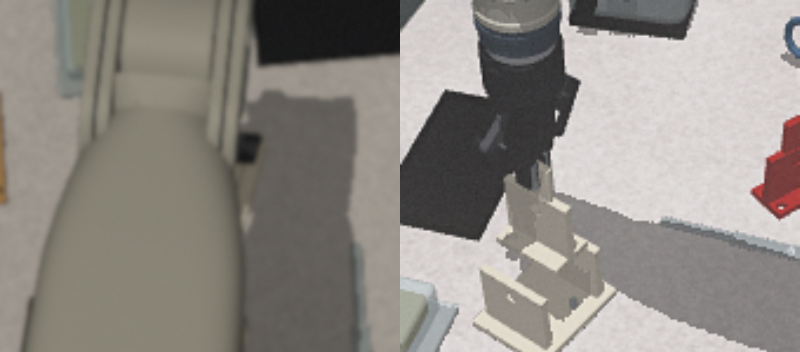

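Side view: the divider (about (545,230) in the crop) hangs upright over the rack. The arm hides it in the top view, so I measure in rack axes from the side depth.

```bash
cat > m.py <<'E'
from h import *
def face(w,c0,yaw,zlo,zhi,ylo,yhi,name):
    """points in rack axes (mm, origin c0); +y-facing face: line fit and x extents"""
    a=np.radians(yaw); R=np.array([[np.cos(a),np.sin(a)],[-np.sin(a),np.cos(a)]])
    P=w[np.isfinite(w[...,2])]; z=P[:,2]*1000; q=(P[:,:2]*1000-c0)@R.T
    k=(z>zlo)&(z<zhi)&(abs(q[:,0])<60)&(q[:,1]>ylo)&(q[:,1]<yhi); q=q[k];z=z[k]
    med=np.median(q[:,1]); f=q[abs(q[:,1]-med)<3]
    s=np.polyfit(f[:,0],f[:,1],1); x=np.percentile(f[:,0],[1,99]); g=q[q[:,1]>med-3]
    print(name,"n",len(f),"y(x=0) %.2f slope %.2f deg"%(s[1],np.degrees(np.arctan(s[0]))),"x1-99",x.round(1),"mid %.1f"%x.mean(),"min/max",f[:,0].min().round(1),f[:,0].max().round(1),"zmin/max",z.min().round(1),z.max().round(1))
E
python3 - <<'E'
from m import *
w0=cloud(np.load("side0.npz")); w1=cloud(np.load("side1.npz"))
c=np.array([566.2,27.4]); yaw=-16.2
face(w0,c,yaw,25,83,42,56,"rack+y"); face(w0,c,yaw,25,83,-46,-30,"rack-y")
face(w1,c,yaw,125,180,-5,14,"div panel"); face(w1,c,yaw,105,122,-40,40,"foot")
face(w1,c,yaw,60,83,42,56,"rack+y")
for w,n,b in((w0,"w0",(245,220,318,286)),):
    pass
E
```

```text
rack+y n 359 y(x=0) 47.94 slope 0.22 deg x1-99 [-42.4  42.1] mid -0.2 min/max -43.3 44.8 zmin/max 25.2 82.9
rack-y n 361 y(x=0) -40.05 slope 0.08 deg x1-99 [-42.7  42.3] mid -0.2 min/max -43.1 43.9 zmin/max 25.1 82.9
div panel n 380 y(x=0) 2.16 slope -0.03 deg x1-99 [-43.3  37.4] mid -3.0 min/max -43.8 39.2 zmin/max 125.1 179.6
foot n 54 y(x=0) 11.91 slope -0.91 deg x1-99 [-43.   37.7] mid -2.6 min/max -43.1 38.6 zmin/max 107.8 121.9
rack+y n 139 y(x=0) 48.02 slope -0.21 deg x1-99 [-41.5  42.8] mid 0.7 min/max -42.1 43.4 zmin/max 60.3 82.9
```

Request:
arm_command([
  {"delta_pos":[3.2,1,0],"angular":[0,0,0],"jaw":-1},
  {"delta_pos":[3.2,1,-25],"angular":[0,0,0],"jaw":-1},
  {"delta_pos":[3.2,1,-50],"angular":[0,0,0],"jaw":-1},
  {"delta_pos":[3.2,1,-74],"angular":[0,0,0],"jaw":-1},
  {"delta_pos":[3.2,1,-74],"angular":[0,0,0],"jaw":-1},
  {"delta_pos":[3.2,1,-74],"angular":[0,0,0],"jaw":-1},
])

```text
t: 5.82
position: [0.5709, 0.0262, 0.1453]
tcp_rot: [[-0.961, 0.276, 0.001], [0.276, 0.961, -0.0], [-0.001, 0.0, -1.0]]
ft_force: [0.4, 0.5, -2.2]
grip_width: 0.0095
finger_force: 51.9
```

```bash
python3 - <<'E'
from station import bot
from m import *
C=bot.capture("side"); np.savez("side2.npz",**C); w=cloud(C); print(bot.read_state()["position"])
c=np.array([566.2,27.4]); yaw=-16.2
face(w,c,yaw,60,83,42,56,"rack+y"); face(w,c,yaw,50,83,-46,-30,"rack-y")
face(w,c,yaw,88,103,-5,14,"div panel hi");face(w,c,yaw,60,110,-5,14,"div panel"); 
cv2.imwrite("pics/c.png",cv2.resize(C["frame"][180:300,230:350,::-1],None,fx=4,fy=4))
E
```

```text
[0.57104011 0.02617147 0.14549126]
rack+y n 135 y(x=0) 48.03 slope 0.37 deg x1-99 [-40.8  41. ] mid 0.1 min/max -41.9 43.3 zmin/max 60.2 82.9
rack-y n 121 y(x=0) -40.15 slope -0.08 deg x1-99 [-41.2  13.2] mid -14.0 min/max -43.0 16.1 zmin/max 50.4 82.9
div panel hi n 90 y(x=0) 4.23 slope -0.25 deg x1-99 [-38.9  40.9] mid 1.0 min/max -39.2 41.4 zmin/max 88.1 102.8
div panel n 311 y(x=0) 4.17 slope 0.12 deg x1-99 [-39.8  41.2] mid 0.7 min/max -40.9 42.0 zmin/max 60.0 110.0
```

View pics/c.png

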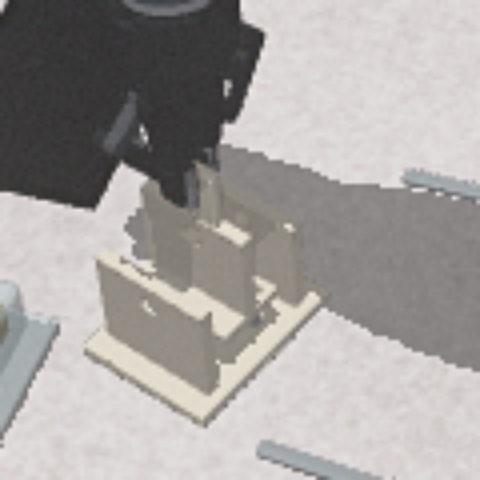

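The divider sits about 0.8 mm too far along x over the pins. I correct that and lower it, watching the force.

Request:
arm_command([
  {"delta_pos":[-0.8,0,0],"angular":[0,0,0],"jaw":-1},
  {"delta_pos":[-0.8,0,-6],"angular":[0,0,0],"jaw":-1},
  {"delta_pos":[-0.8,0,-12],"angular":[0,0,0],"jaw":-1},
  {"delta_pos":[-0.8,0,-16],"angular":[0,0,0],"jaw":-1},
  {"delta_pos":[-0.8,0,-20],"angular":[0,0,0],"jaw":-1},
  {"delta_pos":[-0.8,0,-20],"angular":[0,0,0],"jaw":-1},
])

```text
t: 6.62
position: [0.5694, 0.0262, 0.1239]
tcp_rot: [[-0.961, 0.276, -0.001], [0.276, 0.961, 0.0], [0.001, -0.0, -1.0]]
ft_force: [-0.6, -0.4, -1.7]
grip_width: 0.0091
finger_force: 52.0
```

Request:
arm_command([
  {"delta_pos":[0,0,-3],"angular":[0,0,0],"jaw":-1},
  {"delta_pos":[0,0,-5],"angular":[0,0,0],"jaw":-1},
  {"delta_pos":[0,0,-6],"angular":[0,0,0],"jaw":-1},
  {"delta_pos":[0,0,-6],"angular":[0,0,0],"jaw":-1},
])

```text
t: 7.12
position: [0.57, 0.0264, 0.1211]
tcp_rot: [[-0.961, 0.275, 0.004], [0.275, 0.961, -0.0], [-0.004, 0.001, -1.0]]
ft_force: [-6.6, 2.2, 22.6]
grip_width: 0.0092
finger_force: 55.8
```

```bash
python3 - <<'E'
from station import bot
from m import *
C=bot.capture("side"); np.savez("side3.npz",**C); w=cloud(C); s=bot.read_state(); print(s["position"],s["ft_force"],s["ft_torque"])
c=np.array([566.2,27.4]); yaw=-16.2
face(w,c,yaw,60,83,42,56,"rack+y"); face(w,c,yaw,40,95,-5,14,"div panel")
a=np.radians(yaw); q=(w[...,:2]*1000-c)@np.array([[np.cos(a),-np.sin(a)],[np.sin(a),np.cos(a)]]); z=w[...,2]*1000
for nm,(x0,x1,y0,y1,z0,z1) in dict(foot_top_nx=(-38,-10,8,24,12,35),foot_top_px=(10,38,8,24,12,35),base_nx=(-48,-44,-30,40,6,18),panel_top_nx=(-38,-24,-4,3,80,105),panel_top_px=(24,38,-4,3,80,105),rack_top=(-40,40,40,46,80,95)).items():
    k=(q[...,0]>x0)&(q[...,0]<x1)&(q[...,1]>y0)&(q[...,1]<y1)&(z>z0)&(z<z1); print(nm,k.sum(),np.percentile(z[k],[10,50,90]).round(1) if k.any() else "")
E
```

```text
[0.57000033 0.02639391 0.12108628] [-6.55143514  1.56147785 22.68154002] [ 0.22441242  1.63905459 -0.04967252]
rack+y n 139 y(x=0) 48.04 slope -0.37 deg x1-99 [-41.7  43.5] mid 0.9 min/max -44.3 44.8 zmin/max 60.1 83.0
div panel n 326 y(x=0) 4.12 slope 0.12 deg x1-99 [-41.3  40. ] mid -0.6 min/max -41.7 41.7 zmin/max 40.1 94.7
foot_top_nx 37 [17.7 20.1 23.2]
foot_top_px 0 
base_nx 40 [ 9.4 12.2 14.9]
panel_top_nx 14 [86.8 88.8 90. ]
panel_top_px 8 [83.7 87.1 90.7]
rack_top 59 [83.6 85.9 88.2]
```

The foot top is at 20 mm and the panel top at 88 mm, so the divider is seated. Next I release, rise, and go over the rod handle.

Request:
arm_command([
  {"delta_pos":[0,0,2],"angular":[0,0,0],"jaw":-1},
  {"delta_pos":[0,0,2],"angular":[0,0,0],"jaw":0.2},
  {"delta_pos":[0,0,2],"angular":[0,0,0],"jaw":0.2},
  {"delta_pos":[0,0,2],"angular":[0,0,0],"jaw":0.2},
  {"delta_pos":[0,0,2],"angular":[0,0,0],"jaw":0.2},
  {"delta_pos":[0,0,30],"angular":[0,0,0],"jaw":0.2},
  {"delta_pos":[0,0,75],"angular":[0,0,0],"jaw":0.2},
  {"delta_pos":[-15,55,80],"angular":[0,0,5],"jaw":0.2},
  {"delta_pos":[-30,110,80],"angular":[0,0,10],"jaw":0.2},
  {"delta_pos":[-45,165,80],"angular":[0,0,15],"jaw":0.2},
  {"delta_pos":[-57,223,80],"angular":[0,0,19.6],"jaw":0.2},
  {"delta_pos":[-57,223,80],"angular":[0,0,19.6],"jaw":0.2},
])

```text
t: 8.68
position: [0.5113, 0.2527, 0.1982]
tcp_rot: [[-0.998, -0.069, -0.0], [-0.069, 0.998, 0.001], [0.0, 0.001, -1.0]]
ft_force: [0.5, -0.1, 0.7]
grip_width: 0.0514
finger_force: 0.0
```

Request:
arm_command([
  {"delta_pos":[0,0,0],"angular":[0,0,0],"jaw":0.2},
  {"delta_pos":[0,0,0],"angular":[0,0,0],"jaw":0.2},
])

```text
t: 8.93
position: [0.513, 0.2481, 0.1982]
tcp_rot: [[-0.998, -0.061, -0.0], [-0.061, 0.998, -0.0], [0.0, -0.0, -1.0]]
ft_force: [0.3, -0.2, -0.6]
grip_width: 0.0514
finger_force: 0.0
```

```bash
python3 - <<'E'
from station import bot
from m import *
for n in("side","top"):
    C=bot.capture(n); np.savez(n+"4.npz",**C)
    if n=="side":w=cloud(C);S=C
print(bot.read_state()["position"])
c=np.array([566.2,27.4]); yaw=-16.2
face(w,c,yaw,60,83,42,56,"rack+y"); face(w,c,yaw,40,95,-5,14,"div panel"); face(w,c,yaw,112,130,-10,14,"tab")
T=np.load("top4.npz")["frame"]
cv2.imwrite("pics/d.png",np.hstack([cv2.resize(S["frame"][190:350,180:340,::-1],(400,400)),cv2.resize(T[130:290,180:340,::-1],(400,400))]))
E
```

```text
[0.51302018 0.24803053 0.19828582]
rack+y n 54 y(x=0) 47.72 slope -0.61 deg x1-99 [-43.  -11.6] mid -27.3 min/max -43.4 -11.3 zmin/max 60.2 82.7
div panel n 288 y(x=0) 3.95 slope 0.33 deg x1-99 [-40.9  26.6] mid -7.2 min/max -41.9 32.9 zmin/max 40.0 94.8
tab n 60 y(x=0) 3.87 slope 0.95 deg x1-99 [-20.4  16.7] mid -1.9 min/max -20.9 16.7 zmin/max 112.1 130.0
```

View pics/d.png

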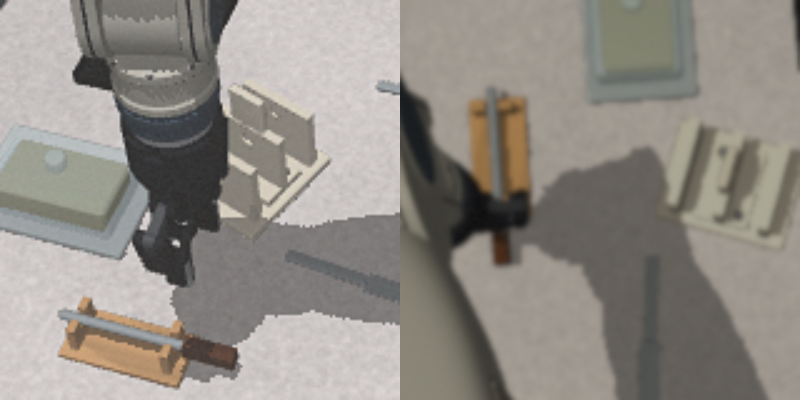

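The divider stands seated and parallel between the end panels. Now I descend onto the handle, which shows at about (210,352) in the left crop.

Request:
arm_command([
  {"delta_pos":[0,1.5,-50],"angular":[0,0,0],"jaw":0.2},
  {"delta_pos":[0,1.5,-95],"angular":[0,0,0],"jaw":0.2},
  {"delta_pos":[0,1.5,-130],"angular":[0,0,0],"jaw":0.2},
  {"delta_pos":[0,1.5,-155],"angular":[0,0,0],"jaw":0.2},
  {"delta_pos":[0,1.5,-167],"angular":[0,0,0],"jaw":0.2},
  {"delta_pos":[0,1.5,-167],"angular":[0,0,0],"jaw":0.2},
  {"delta_pos":[0,1.5,-167],"angular":[0,0,0],"jaw":-1},
  {"delta_pos":[0,1.5,-167],"angular":[0,0,0],"jaw":-1},
  {"delta_pos":[0,1.5,-167],"angular":[0,0,0],"jaw":-1},
  {"delta_pos":[0,1.5,-167],"angular":[0,0,0],"jaw":-1},
  {"delta_pos":[0,1.5,-167],"angular":[0,0,0],"jaw":-1},
  {"delta_pos":[0,1.5,-167],"angular":[0,0,0],"jaw":-1},
])

```text
t: 10.52
position: [0.5131, 0.2508, 0.032]
tcp_rot: [[-0.998, -0.063, 0.002], [-0.063, 0.998, 0.0], [-0.002, 0.0, -1.0]]
ft_force: [0.3, -1.3, 6.3]
grip_width: 0.015
finger_force: 52.6
```

Request:
arm_command([
  {"delta_pos":[0,0,10],"angular":[0,0,0],"jaw":-1},
  {"delta_pos":[0,0,40],"angular":[0,0,0],"jaw":-1},
  {"delta_pos":[0,0,90],"angular":[0,0,0],"jaw":-1},
  {"delta_pos":[0,0,150],"angular":[0,0,0],"jaw":-1},
  {"delta_pos":[0,-20,195],"angular":[0,0,5],"jaw":-1},
  {"delta_pos":[0,-60,200],"angular":[0,0,13],"jaw":-1},
  {"delta_pos":[0,-115,200],"angular":[0,0,22],"jaw":-1},
  {"delta_pos":[-2,-170,200],"angular":[0,0,31],"jaw":-1},
  {"delta_pos":[-4,-225,200],"angular":[0,0,40],"jaw":-1},
  {"delta_pos":[-6,-280,200],"angular":[0,0,49],"jaw":-1},
  {"delta_pos":[-8,-335,200],"angular":[0,0,58],"jaw":-1},
  {"delta_pos":[-9,-385,200],"angular":[0,0,65],"jaw":-1},
])

```text
t: 12.02
position: [0.503, -0.1359, 0.2317]
tcp_rot: [[-0.361, -0.933, 0.0], [-0.933, 0.361, 0.0], [-0.0, -0.0, -1.0]]
ft_force: [1.1, -0.2, -0.4]
grip_width: 0.0148
finger_force: 51.7
```

Request:
arm_command([
  {"delta_pos":[0,-35,0],"angular":[0,0,3],"jaw":-1},
  {"delta_pos":[-0.6,-54,0],"angular":[0,0,5.2],"jaw":-1},
  {"delta_pos":[-0.6,-54,-50],"angular":[0,0,5.2],"jaw":-1},
  {"delta_pos":[-0.6,-54,-100],"angular":[0,0,5.2],"jaw":-1},
  {"delta_pos":[-0.6,-54,-140],"angular":[0,0,5.2],"jaw":-1},
  {"delta_pos":[-0.6,-54,-161],"angular":[0,0,5.2],"jaw":-1},
  {"delta_pos":[-0.6,-54,-161],"angular":[0,0,5.2],"jaw":-1},
  {"delta_pos":[-0.6,-54,-161],"angular":[0,0,5.2],"jaw":-1},
])

```text
t: 13.02
position: [0.5035, -0.1884, 0.0714]
tcp_rot: [[-0.279, -0.96, 0.001], [-0.96, 0.279, -0.0], [0.0, -0.001, -1.0]]
ft_force: [-0.1, 0.0, -0.6]
grip_width: 0.0151
finger_force: 51.7
```

```bash
python3 - <<'E'
from station import bot
from m import *
for n in("side","top"):
    C=bot.capture(n); np.savez(n+"5.npz",**C)
s=bot.read_state();print(s["position"],s["tcp_rot"].round(4).tolist())
S,T=[np.load(n+"5.npz")["frame"] for n in("side","top")]
cv2.imwrite("pics/e.png",np.hstack([cv2.resize(S[150:310,240:400,::-1],(400,400)),cv2.resize(T[140:300,260:420,::-1],(400,400))]))
E
```

```text
[ 0.50358654 -0.18854989  0.07160088] [[-0.279, -0.9603, 0.0018], [-0.9603, 0.279, -0.001], [0.0004, -0.002, -1.0]]
```

View pics/e.png

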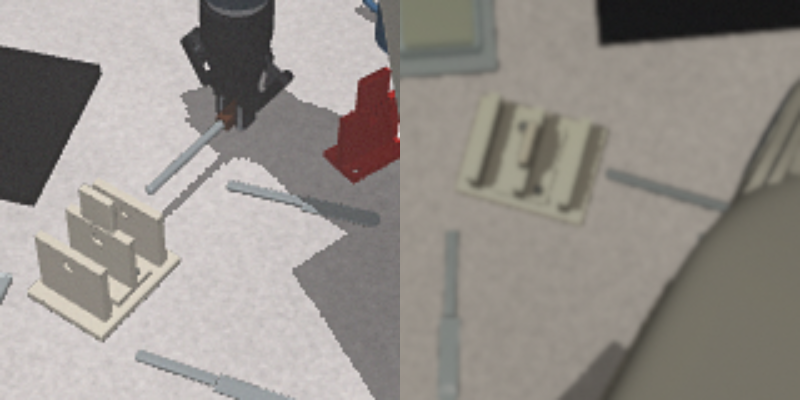

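The side crop shows the rod level, its tip at (150,190) and facing the near panel. The top crop shows it at (610–720, 172–207). I measure the rod line against the rack axis in both views.

```bash
cat > r.py <<'E'
from h import *
def rod(k,c,yaw=-16.2,y0=-215,y1=-40):
    a=np.radians(yaw); R=np.array([[np.cos(a),-np.sin(a)],[np.sin(a),np.cos(a)]])
    for n in("top","side"):
        w=cloud(np.load(f"{n}{k}.npz"))*1000; q=(w[...,:2]-c)@R; z=w[...,2]
        m=(abs(q[...,0])<20)&(q[...,1]>y0)&(q[...,1]<y1)&(z>50)&(z<95)
        x,y,zz=q[m][:,0],q[m][:,1],z[m]
        print(n,"rod n",m.sum(),"y range",y.min().round(1),y.max().round(1))
        e=np.linspace(y.min(),y.max(),6)
        for i in range(5):
            b=(y>=e[i])&(y<e[i+1])
            if b.sum()>4: print("  y %.0f x med %.1f [%.1f %.1f] z p95 %.1f med %.1f"%(y[b].mean(),np.median(x[b]),*np.percentile(x[b],[3,97]),np.percentile(zz[b],95),np.median(zz[b])))
        for nm,ya,yb in(("-y",-54,-34),("+y",34,54)):
            p=(q[...,1]>ya)&(q[...,1]<yb)&(abs(q[...,0])<55)&(z>80)&(z<92); 
            print("  panel top",nm,"x",np.percentile(q[p][:,0],[2,98]).round(1),"mid %.1f"%np.percentile(q[p][:,0],[2,98]).mean(),"y",np.percentile(q[p][:,1],[3,97]).round(1),"z %.1f"%np.median(z[p]))
E
python3 -c "
from r import *
rod(5,np.array([566.2,27.4]),y1=-56)"
```

```text
top rod n 215 y range -195.8 -77.0
  y -184 x med 0.1 [-4.3 4.6] z p95 77.9 med 73.1
  y -160 x med -0.4 [-4.4 4.6] z p95 78.4 med 74.3
  y -136 x med 0.3 [-4.2 4.8] z p95 78.8 med 73.8
  y -113 x med 0.0 [-3.9 5.2] z p95 78.4 med 72.7
  y -89 x med -0.0 [-3.8 5.4] z p95 78.6 med 73.5
  panel top -y x [-38.2  42.9] mid 2.4 y [-51.7 -42.1] z 85.9
  panel top +y x [-37.6  42.4] mid 2.4 y [36.5 45.9] z 85.7
side rod n 224 y range -214.9 -71.7
  y -206 x med -4.7 [-16.1 8.4] z p95 88.2 med 76.3
  y -171 x med -3.3 [-7.5 2.1] z p95 76.7 med 73.5
  y -143 x med -2.6 [-6.3 1.4] z p95 78.0 med 73.5
  y -114 x med -2.2 [-7.3 6.4] z p95 77.3 med 72.8
  y -88 x med -1.9 [-5.6 3.5] z p95 76.2 med 71.6
  panel top -y x [-40.8  41. ] mid 0.1 y [-49.9 -37.7] z 85.1
  panel top +y x [-41.4  41. ] mid -0.2 y [37.4 49.7] z 85.2
```

Request:
arm_command([
  {"delta_pos":[6,12.8,0.4],"angular":[0,0,0.6],"jaw":-1},
  {"delta_pos":[6,12.8,0.4],"angular":[0,0,0.6],"jaw":-1},
  {"delta_pos":[6,12.8,0.4],"angular":[0,0,0.6],"jaw":-1},
])

```text
t: 13.5
position: [0.5091, -0.1752, 0.0709]
tcp_rot: [[-0.268, -0.963, 0.0], [-0.963, 0.268, -0.0], [0.0, -0.0, -1.0]]
ft_force: [-0.7, -0.5, -0.2]
grip_width: 0.015
finger_force: 51.7
```

```bash
python3 - <<'E'
from station import bot
from r import *
for n in("side","top"):
    C=bot.capture(n); np.savez(n+"6.npz",**C)
s=bot.read_state();print(s["position"],s["tcp_rot"].round(4).tolist())
rod(6,np.array([566.2,27.4]),y0=-185,y1=-55)
E
```

```text
[ 0.50896436 -0.17545884  0.07074428] [[-0.2689, -0.9632, 0.0], [-0.9632, 0.2689, -0.0001], [0.0001, -0.0001, -1.0]]
top rod n 209 y range -178.5 -62.8
  y -166 x med 1.0 [-3.4 5.6] z p95 78.2 med 72.7
  y -144 x med 0.7 [-3.8 5.4] z p95 76.6 med 72.0
  y -121 x med 0.3 [-3.5 5.2] z p95 77.3 med 72.6
  y -97 x med 0.9 [-3.6 5.6] z p95 76.5 med 71.8
  y -75 x med 0.4 [-3.3 5.3] z p95 76.9 med 71.5
  panel top -y x [-38.6  42.4] mid 1.9 y [-51.7 -42.2] z 85.1
  panel top +y x [-38.3  42.6] mid 2.2 y [36.1 45.9] z 85.9
side rod n 158 y range -184.1 -59.7
  y -173 x med -1.2 [-6.1 5.1] z p95 76.3 med 73.0
  y -146 x med -2.8 [-5.5 2.2] z p95 76.6 med 72.3
  y -122 x med -2.8 [-5.7 4.9] z p95 78.2 med 73.2
  y -98 x med -2.4 [-6.4 3.3] z p95 76.5 med 73.2
  y -73 x med -2.4 [-6.0 2.6] z p95 75.7 med 73.0
  panel top -y x [-40.8  41.5] mid 0.4 y [-50.1 -38.1] z 85.4
  panel top +y x [-41.2  42.2] mid 0.5 y [37.9 49.3] z 85.7
```

The rod is parallel now. I correct x by 0.9 mm and z by 1 mm, then enter the first hole gently.

Request:
arm_command([
  {"delta_pos":[0.9,-0.3,1],"angular":[0,0,0],"jaw":-1},
  {"delta_pos":[2.3,4.5,1],"angular":[0,0,0],"jaw":-1},
  {"delta_pos":[3.7,9.3,1],"angular":[0,0,0],"jaw":-1},
  {"delta_pos":[5.1,14.1,1],"angular":[0,0,0],"jaw":-1},
  {"delta_pos":[6.5,18.9,1],"angular":[0,0,0],"jaw":-1},
  {"delta_pos":[7.9,23.7,1],"angular":[0,0,0],"jaw":-1},
  {"delta_pos":[7.9,23.7,1],"angular":[0,0,0],"jaw":-1},
])

```text
t: 14.48
position: [0.5169, -0.1514, 0.0717]
tcp_rot: [[-0.268, -0.963, -0.0], [-0.963, 0.268, 0.0], [-0.0, 0.0, -1.0]]
ft_force: [0.4, -0.5, -1.0]
grip_width: 0.0148
finger_force: 51.7
```

Request:
arm_command([
  {"delta_pos":[2.2,7.7,0],"angular":[0,0,0],"jaw":-1},
  {"delta_pos":[4.5,15.4,0],"angular":[0,0,0],"jaw":-1},
  {"delta_pos":[6.7,23,0],"angular":[0,0,0],"jaw":-1},
  {"delta_pos":[8.4,28.8,0],"angular":[0,0,0],"jaw":-1},
  {"delta_pos":[9.8,33.6,0],"angular":[0,0,0],"jaw":-1},
  {"delta_pos":[11.2,38.4,0],"angular":[0,0,0],"jaw":-1},
  {"delta_pos":[12.6,43.2,0],"angular":[0,0,0],"jaw":-1},
  {"delta_pos":[12.6,43.2,0],"angular":[0,0,0],"jaw":-1},
])

```text
t: 15.48
position: [0.5295, -0.1083, 0.0717]
tcp_rot: [[-0.269, -0.963, -0.0], [-0.963, 0.269, 0.0], [-0.0, 0.0, -1.0]]
ft_force: [-0.6, 0.1, -0.3]
grip_width: 0.015
finger_force: 51.7
```

Request:
arm_command([
  {"delta_pos":[2.2,7.7,0],"angular":[0,0,0],"jaw":-1},
  {"delta_pos":[4.2,14.4,0],"angular":[0,0,0],"jaw":-1},
  {"delta_pos":[5.6,19.2,0],"angular":[0,0,0],"jaw":-1},
  {"delta_pos":[7,24,0],"angular":[0,0,0],"jaw":-1},
  {"delta_pos":[8.4,28.8,0],"angular":[0,0,0],"jaw":-1},
  {"delta_pos":[9.8,33.6,0],"angular":[0,0,0],"jaw":-1},
  {"delta_pos":[11.7,40.3,0],"angular":[0,0,0],"jaw":-1},
  {"delta_pos":[13.7,47,0],"angular":[0,0,0],"jaw":-1},
  {"delta_pos":[15.3,52.8,0],"angular":[0,0,0],"jaw":-1},
  {"delta_pos":[15.3,52.8,0],"angular":[0,0,0],"jaw":-1},
])

```text
t: 16.73
position: [0.5449, -0.0553, 0.0717]
tcp_rot: [[-0.268, -0.963, 0.0], [-0.963, 0.268, -0.0], [-0.0, -0.0, -1.0]]
ft_force: [-0.7, 0.3, -0.2]
grip_width: 0.0155
finger_force: 51.7
```

Request:
arm_command([
  {"delta_pos":[0.8,2.9,0],"angular":[0,0,0],"jaw":-1},
  {"delta_pos":[1.7,5.8,0],"angular":[0,0,0],"jaw":-1},
  {"delta_pos":[2.3,7.7,0],"angular":[0,0,0],"jaw":-1},
  {"delta_pos":[2.3,7.7,0],"angular":[0,0,0],"jaw":-1},
])

```text
t: 17.23
position: [0.5471, -0.048, 0.0717]
tcp_rot: [[-0.269, -0.963, -0.0], [-0.963, 0.269, -0.0], [0.0, 0.0, -1.0]]
ft_force: [-0.2, -0.6, -0.4]
grip_width: 0.0151
finger_force: 51.7
```

Only about 3–5 mm is left. I advance in small steps until it touches.

Request:
arm_command([
  {"delta_pos":[0.4,1.4,0],"angular":[0,0,0],"jaw":-1},
  {"delta_pos":[0.8,2.9,0],"angular":[0,0,0],"jaw":-1},
  {"delta_pos":[0.8,2.9,0],"angular":[0,0,0],"jaw":-1},
])

```text
t: 17.6
position: [0.5479, -0.0452, 0.0717]
tcp_rot: [[-0.269, -0.963, -0.0], [-0.963, 0.269, -0.0], [0.0, -0.0, -1.0]]
ft_force: [-0.2, -0.5, -0.8]
grip_width: 0.0153
finger_force: 51.7
```

Request:
arm_command([
  {"delta_pos":[0.3,1,0],"angular":[0,0,0],"jaw":-1},
  {"delta_pos":[0.3,1,0],"angular":[0,0,0],"jaw":-1},
])

```text
t: 17.85
position: [0.5479, -0.0451, 0.0717]
tcp_rot: [[-0.27, -0.963, -0.001], [-0.963, 0.27, -0.002], [0.002, 0.0, -1.0]]
ft_force: [-2.6, -6.6, -0.3]
grip_width: 0.0151
finger_force: 51.8
```

Request:
arm_command([
  {"delta_pos":[0,0,-1],"angular":[0,0,0],"jaw":-1},
  {"delta_pos":[0,0,-1.5],"angular":[0,0,0],"jaw":-1},
  {"delta_pos":[0,0,-1.5],"angular":[0,0,0],"jaw":0},
  {"delta_pos":[0,0,-1.5],"angular":[0,0,0],"jaw":0},
  {"delta_pos":[0,0,-1.5],"angular":[0,0,0],"jaw":0},
  {"delta_pos":[0,0,-1.5],"angular":[0,0,0],"jaw":0},
  {"delta_pos":[-2,-5,20],"angular":[0,0,0],"jaw":0},
  {"delta_pos":[-4,-14,60],"angular":[0,0,0],"jaw":0},
  {"delta_pos":[-15,-60,110],"angular":[0,0,0],"jaw":0},
  {"delta_pos":[-30,-115,130],"angular":[0,0,0],"jaw":0},
  {"delta_pos":[-50,-170,130],"angular":[0,0,0],"jaw":0},
  {"delta_pos":[-60,-200,130],"angular":[0,0,0],"jaw":0},
])

```text
t: 19.35
position: [0.4872, -0.2467, 0.2022]
tcp_rot: [[-0.271, -0.963, 0.001], [-0.963, 0.271, -0.001], [0.001, -0.001, -1.0]]
ft_force: [1.1, 1.2, 0.3]
grip_width: 0.0427
finger_force: 0.0
```

Request:
arm_command([
  {"delta_pos":[-5,-40,0],"angular":[0,0,0],"jaw":0},
  {"delta_pos":[-5,-60,0],"angular":[0,0,0],"jaw":0},
  {"delta_pos":[-5,-60,0],"angular":[0,0,0],"jaw":0},
])

```text
t: 19.73
position: [0.4832, -0.305, 0.2013]
tcp_rot: [[-0.27, -0.963, -0.0], [-0.963, 0.27, 0.0], [-0.0, 0.0, -1.0]]
ft_force: [-0.7, -0.3, 0.2]
grip_width: 0.0425
finger_force: 0.0
```

```bash
python3 - <<'E'
from station import bot
from m import *
for n in("side","top"):
    C=bot.capture(n); np.savez(n+"7.npz",**C)
S,T=[np.load(n+"7.npz") for n in("side","top")]
cv2.imwrite("pics/f.png",np.hstack([cv2.resize(S["frame"][190:310,230:350,::-1],(400,400)),cv2.resize(T["frame"][140:260,260:380,::-1],(400,400))]))
c=np.array([566.2,27.4]); a=np.radians(-16.2); R=np.array([[np.cos(a),-np.sin(a)],[np.sin(a),np.cos(a)]])
w=cloud(S)*1000; q=(w[...,:2]-c)@R; z=w[...,2]
for nm,lo,hi in(("tip side",50,100),("handle",-120,-51)):
    k=(abs(q[...,0])<14)&(q[...,1]>lo)&(q[...,1]<hi)&(z>55)&(z<85); print(nm,k.sum(),np.percentile(q[k],[2,98],axis=0).round(1).tolist(),np.percentile(z[k],[5,95]))
w=cloud(T)*1000; q=(w[...,:2]-c)@R; z=w[...,2]
for nm,lo,hi in(("tip top",50,100),("handle top",-120,-51)):
    k=(abs(q[...,0])<14)&(q[...,1]>lo)&(q[...,1]<hi)&(z>55)&(z<85); print(nm,k.sum(),np.percentile(q[k],[2,98],axis=0).round(1).tolist())
E
```

```text
tip side 43 [[-6.8, 51.1], [4.0, 74.3]] [66.87065316 76.4103818 ]
handle 105 [[-8.7, -98.6], [7.9, -58.7]] [63.97957468 79.61310391]
tip top 40 [[-3.2, 50.2], [5.7, 71.0]]
handle top 149 [[-6.6, -100.5], [8.8, -52.0]]
```

View pics/f.png

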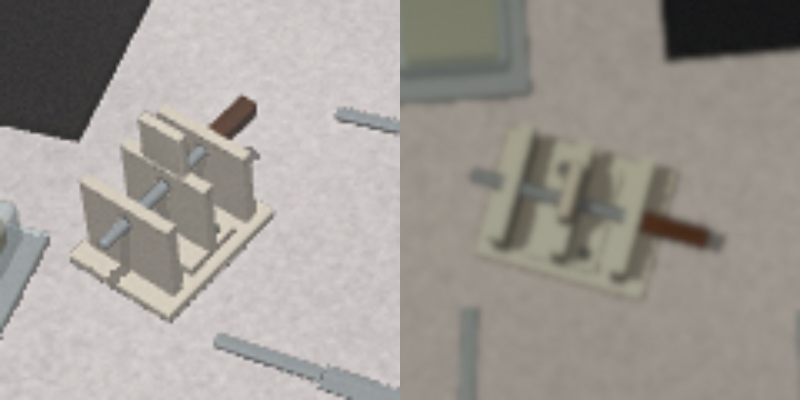

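The rod runs through all three panels. Its tip is about 27 mm beyond the far panel and the handle meets the near one, and the arm is clear.

```bash
python3 -c "
from station import bot
print(bot.close_job())"
```

```text
the job is handed in; nothing more can be done
None
```

The toast rack is back together and handed in: the divider sits flat over both pins, and the rod runs through all three panels with its handle against the rack and let go. It took about 20 s of the 67 s allowed, and I saw no sign that anything else on the counter was moved.

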